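# Hoe the scraps out from under the test rack into the dustpan

## Task

Take the small hand hoe off its rubber mat and use it to sweep the three loose scraps (the slotted duct offcut, the terminal strip and the finned heat sink; two lie under the overhanging shelf of the test rack) along the desk until they lie fully inside the steel dustpan. Move the scraps only with the hoe, sliding them and never lifting or touching them with the gripper; keep gripper and hoe from bumping the rack, and leave everything else on the desk where it stands. Then stand the hoe back upright on its mat and let go.

Things in the scene. Friction and masses are not known exactly. Their poses are not given: they have to be found in the camera images.
- hoe: Hand hoe, loose, 0.24 kg, standing by itself on its mat, handle leaning roughly towards the robot. Steel blade on edge, 96 wide (y), 40 high, 4 mm thick, with a wing 4 mm thick, 40 high at each end reaching 42 mm to -x (88 mm free between the wings): scraps are pulled towards -x, caught between the wings. Wooden handle above it. Origin: middle of the blade's lower edge; z up.
- hoe_grip (a point): Point on the axis of the hoe's handle, 125 mm up it, at (-80, 0, 141 mm) from the hoe's origin; axes as the hoe's. The handle is a straight wooden bar, 22 x 22 mm, 145 mm long, from (0, 0, 45 mm) on the blade's upper edge to (-93, 0, 156 mm), so it leans 40 degrees from vertical towards the hoe's -x; two of its faces look to +y and -y.
- mat: Black rubber mat, fixed, 160 (x) by 180 (y) by 3 mm thick. Origin: centre of its underside.
- duct: Scrap: offcut of grey slotted wiring duct, an open-topped U channel 70 mm long, 42 mm wide, 24 mm high. Origin: centre of its underside, long side along its y. Lies flat on the desk. Two of the three scraps lie under the rack's shelf, left and right of its middle, centres 20 to 36 mm behind its front edge; the third in the open between rack and tub; which is where varies.
- strip: Scrap: grey terminal strip, a solid stepped block 64 mm long, 44 mm wide, 24 mm high, with rows of screws. Origin: centre of its underside, long side along its y. Lies flat on the desk. Two of the three scraps lie under the rack's shelf, left and right of its middle, centres 20 to 36 mm behind its front edge; the third in the open between rack and tub; which is where varies.
- sink: Scrap: finned aluminium heat sink 66 mm long, 40 mm wide, 23 mm high, fins up. Origin: centre of its underside, long side along its y. Lies flat on the desk. Two of the three scraps lie under the rack's shelf, left and right of its middle, centres 20 to 36 mm behind its front edge; the third in the open between rack and tub; which is where varies.
- pan: Steel dustpan, fixed, open on one side (its mouth, at -x). Floor 160 mm deep (x) by 260 mm wide inside (y), 2.5 mm thick, with a ramp 18 mm long before the mouth; walls 4 mm thick and 40 mm high on the three other sides. Origin: centre of the floor's underside; the mouth is at x = -80 mm, facing roughly the rack.
- rack: Test rack, fixed: a shelf 320 mm wide (y), underside 200 mm above the desk, 165 mm deep, on an upright back plate (150 to 165 mm behind the front edge); open below at the front and both ends. Modules stand on it up to 317 mm above the desk, from 2 mm behind its front edge. Origin: on the desk, under the middle of the shelf's front edge; x points in under the shelf, z up.
- tub: Bystander: small clear tub with a lid, radius 22 mm, 58 mm high, standing loose between rack and dustpan. Origin: centre of its underside.
- mouse: Bystander: black computer mouse, 110 (x) x 60 x 30 mm, loose. Origin: centre of its underside.
- brick: Bystander: black power brick, 50 (x) x 110 (y) x 32 mm, loose. Origin: centre of its underside.
- meter: Bystander: multimeter lying on its back, 150 (x) x 78 x 42 mm, loose. Origin: centre of its underside.
- driver: Bystander: screwdriver lying along its x, about 200 mm long, loose. Origin near its middle, on its underside.
- mug: Bystander: white mug, radius 40 mm, 90 mm high, loose. Origin: centre of its underside.
There are look-alikes about, which are no part of the job. Leave any orange or pink look-alike of the sink alone.

How it is judged:
On the way, in this order (a step that is already met when the one before it is completed fails the run):
1. the hoe has been picked up off its mat (height (world z) of hoe above 0.02 m), for 0.1 s.
2. all three scraps lie in the dustpan (x of duct in the frame of pan between -0.065 and 0.08 m and y of duct in the frame of pan between -0.13 and 0.13 m and height (world z) of each of duct, strip, sink below 0.03 m and x of strip in the frame of pan between -0.065 and 0.08 m and y of strip in the frame of pan between -0.13 and 0.13 m and x of sink in the frame of pan between -0.065 and 0.08 m and y of sink in the frame of pan between -0.13 and 0.13 m), for 0.2 s.
At the end, for the whole second after the job is handed in: Each scrap's middle is inside the dustpan's walls and at least 15 mm in from its mouth, less than 30 mm above the desk; the hoe stands upright (within 0.12 rad) on the mat, its blade's middle within 85 mm of the mat's centre along each side; hoe and scraps at rest (all of step 2 and angle between hoe's own z axis and vertical below 0.12 rad and height (world z) of hoe between 0.001 and 0.008 m and x of hoe in the frame of mat between -0.085 and 0.085 m and y of hoe in the frame of mat between -0.085 and 0.085 m and linear speed of each of duct, strip, sink, hoe below 0.02 m/s); the robot touches nothing.
It fails at once if a scrap is touched by the gripper or arm (contact force between any of the fingers, the arm and duct above 1 N or contact force between any of the fingers, the arm and strip above 1 N or contact force between any of the fingers, the arm and sink above 1 N).
It fails at once if a scrap is lifted more than 50 mm off the desk (height (world z) of any of duct, strip, sink above 0.05 m).
It fails at once if the gripper, arm or hoe bumps the rack (over 4 N) (contact force between any of the fingers, the arm, hoe and rack above 4 N).
It fails at once if a bystander is moved more than 25 mm or tipped over (distance of any of tub, mouse, brick, meter, driver, mug from where it was at the start of the episode above 0.025 m or angle between any of tub, mug's own z axis and vertical above 0.5 rad).
It also fails if it takes over 69 s, if anything falls off the work surface, if the arm or the gripper's body presses on something with over 40 N, if the wrist force passes 120 N, or if a joint passes its speed limit or range.

## Robot

A 6-joint arm with a two-finger parallel gripper is mounted at the origin on the work surface. World frame = base frame: x ahead of the robot, y to its left, z up, the work surface at z = 0. Lengths are in m, angles in rad, forces in N, time in s.
With the tool pointing down it reaches from about 0.35 to 0.975 m from the base axis. Payload 4.9 kg.
Tool frame: the origin (TCP) lies midway between the tips of the shut fingers; the grasp point (between the pads) lies 19 mm behind it (ctrl.hold_point_z is the distance from the TCP to the grasp point, in m); z points along the fingers, y is the line along which they close (so a half turn about z gives the same grasp; the last joint's range is limited). The gripper opens to 85 mm and grips with 20 to 120 N. Pads are 22 mm wide; open, the fingers measure 114 mm over their backs; the gripper's body (76 mm by 85 mm) begins 54 mm behind the grasp point. The pads swing forward as they close: fully open they stand 13 mm farther back than shut.
Start: joints at [1.15, 0.053, 1.613, -0, 1.476, -0.119], TCP at [0.186, 0.597, 0.231] pointing down, gripper open.
Joint ranges: [-3.01, 3.01], [-1.01, 2.22], [0.06, 2.58], [-1.02, 4.17], [0.09, 2.62], [-3.14, 3.14]. Speed limits (rad/s): [2.57, 2.57, 3.14, 3.14, 3.14, 3.14].

## Interface

Orientations are given as a rotation vector (axis times angle).
In Python, from station import status, viewer, finish_job, ctrl gives the robot as it stands.
- The arm moves only by the shell command python3 -m jog 'ROWS' [FORCE]. ROWS is JSON, a list of rows, each a list of 7 numbers: the turn, a rotation vector about the tool's x, y, z each as a share of 5 degrees, from -1 to 1, then the shift along the tool's x, y, z each as a share of 30 mm, from -1 to 1, then the opening, from -1 (shut) to 1 (fully open). A call has 1 to 5 rows; each row shifts and turns the commanded pose from where the row before left it, along the tool's axes as they then stand; what a row does not reach is not made up. A row lasts 1/8 s, in which the tool goes at most 62.5 mm and 10.7 degrees, less where a joint would pass 70% of its speed; a pose out of reach is approached as far as the arm can. A call with a number of a shift or a turn outside -1 to 1 is refused whole. A call with a gripper value outside its range is refused whole. The fingers move at their own pace and stop on an object; FORCE is the grip in N (left out, the last holds). Time passes only in rows, so rows that do not move let the fingers close. It gives the time, the measured TCP pose, the force, the opening and the grip force at its end, in the units of the state.
- status.get_obs(): the state, without advancing time (a new reading comes with each control period).
- viewer.get_image(name): name is "scene" or "top" or "wrist"; returns a dict with "img" (400x640x3 uint8, red, green, blue), "fovy" (degrees; the focal length in pixels is half the picture's height over the tangent of half this angle, whatever the lens; pixels are square), "cx", "cy" (the principal point, pixels), "distortion" ([k1, k2, p1, p2, k3] as OpenCV has them; the pictures are not rectified), "rvec" (rotation vector, rad) and "tvec" (3), from world to camera coordinates, as OpenCV has them. Camera axes: x right, y down, z forward; pixel columns grow to the right and rows downward; lengths in m; the calibration is good to about 2 mm. A picture is of the moment at which its call begins. There is no depth.
- finish_job(): hands the job in; it is judged then, once.
The state is a dict: "t": time; "q": joint angles; "dq": joint speeds; "effort": joint torques, N m; "tool_pos": TCP position; "tool_rot": TCP orientation; "contact_force": force on the tool from outside, world axes, zero at the start; "wrist_torque": the same for the moment, N m; "opening": finger opening in m; "grip_force": force on a finger pad.
Only numpy, scipy, OpenCV 4.12 (cv2) and the standard library are available. Lean on these libraries where they do the work, as an engineer would, in place of code of your own. Each camera call takes 0.05 s, during which the arm holds its last target. There are 200 camera calls.

## Working session

There is one attempt and no reset: what is moved stays moved. The work goes in short steps, Python scripts to look and compute and a shell command to move; the robot and the scene stay as the last step left them, time stands still between calls to the robot, and variables do not carry over. Pictures are saved under pics/ and viewed, at most 10 in all, crops included, and the job is handed in when it is done.

```bash
ls; mkdir -p pics; python3 - <<'E'
from station import status, viewer, ctrl
import cv2,json
print(status.get_obs(), ctrl.hold_point_z)
for n in ("scene","top"):
    d=viewer.get_image(n); cv2.imwrite(f"pics/{n}0.png",d["img"][:,:,::-1])
    print(n,{k:v for k,v in d.items() if k!="img"})
E
```

```text
pics
{'t': 0.0, 'q': array([ 1.15002355e+00,  5.33577842e-02,  1.61431890e+00, -1.44301671e-05,
        1.47600136e+00, -1.18989917e-01]), 'dq': array([-1.47273087e-03, -4.21010084e-05, -1.15841841e-03, -2.56515724e-03,
       -1.70459638e-04,  1.45541061e-04]), 'effort': array([ 2.50899584e-04, -3.93667138e+01, -3.70181179e+01, -4.92718596e-05,
        6.78619574e-03, -4.99102839e-06]), 'tool_pos': array([0.18550073, 0.59617245, 0.23004758]), 'tool_rot': array([-0.47215874, -3.10535897,  0.00316262]), 'contact_force': array([-0.78678323,  0.06202838, -1.29354993]), 'wrist_torque': array([0.01245709, 0.01148272, 0.0056391 ]), 'grip_force': 0.0, 'opening': 0.08523595579461708} 0.0187
scene {'fovy': 42.6238085159472, 'cx': 316.50437788003796, 'cy': 199.44784676111115, 'distortion': array([-0.0380841,  0.       ,  0.       ,  0.       ,  0.       ]), 'rvec': array([ 1.87969874,  1.2174772 , -0.63234219]), 'tvec': array([-0.14950535, -0.19877718,  1.84880961])}
top {'fovy': 52.88674416786897, 'cx': 322.2619208379851, 'cy': 210.0602985399399, 'distortion': array([0.00275804, 0.        , 0.        , 0.        , 0.        ]), 'rvec': array([ 2.15526188, -2.10919566,  0.17541239]), 'tvec': array([-0.06233571,  0.51313257,  1.50795109])}
```

View pics/top0.png

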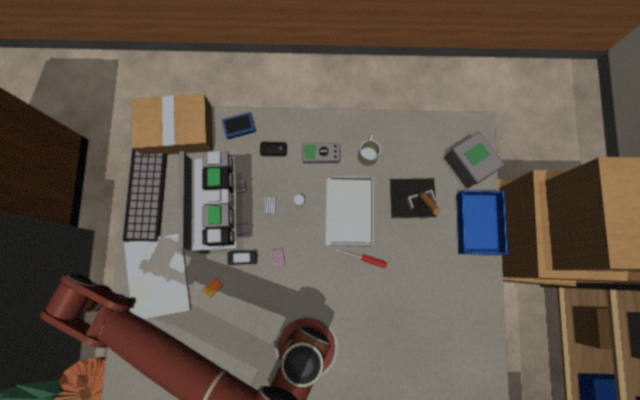

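View pics/scene0.png

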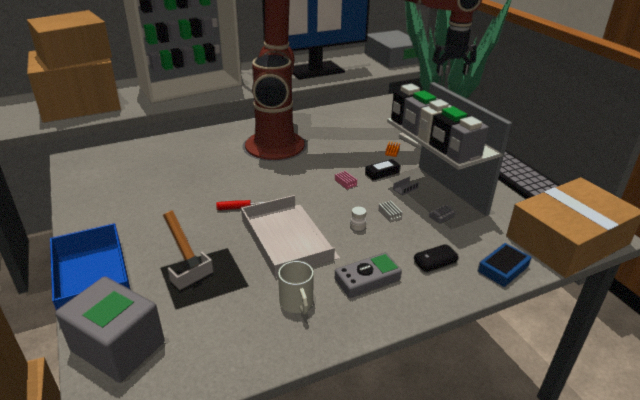

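The top view shows the rack at left (190–250, 150–250), sink in the open at (270,205), tub at (299,200), pan at (350,212), hoe on its mat at (420,200). In the scene view, two scraps lie under the shelf at (405,186) and (442,213), the mat is at (203,277). Next, enlarged crops.

```bash
cat > h.py <<'E'
import numpy as np, cv2
from station import status, viewer, ctrl
from scipy.spatial.transform import Rotation as R
def cam(n):
    d=viewer.get_image(n); f=200/np.tan(np.radians(d["fovy"]/2))
    d["K"]=np.array([[f,0,d["cx"]],[0,f,d["cy"]],[0,0,1.]]); return d
def ray(d,px,z):
    u=cv2.undistortPoints(np.array(px,float).reshape(-1,1,2),d["K"],d["distortion"])[:,0]
    M=cv2.Rodrigues(d["rvec"])[0]; c=-M.T@d["tvec"]; r=np.c_[u,np.ones(len(u))]@M
    return c+r*((z-c[2])/r[:,2])[:,None]
def proj(d,P):
    return cv2.projectPoints(np.array(P,float).reshape(-1,3),d["rvec"],d["tvec"],d["K"],d["distortion"])[0][:,0]
def crop(d,name,x0,y0,x1,y1,s):
    cv2.imwrite("pics/"+name,cv2.resize(d["img"][y0:y1,x0:x1,::-1],None,fx=s,fy=s,interpolation=cv2.INTER_CUBIC))
E
python3 - <<'E'
from h import *
t=cam("top"); s=cam("scene")
crop(t,"t1.png",180,125,446,275,3); crop(s,"s1.png",330,80,510,230,4)
crop(s,"s2.png",150,190,340,310,4)
print(proj(t,[[0,0,0],[.5,0,0],[0,.5,0]]))
E
```

```text
[[305.6331631  346.94424092]
 [309.25646049 215.17867123]
 [172.49033825 343.93745535]]
```

View pics/t1.png

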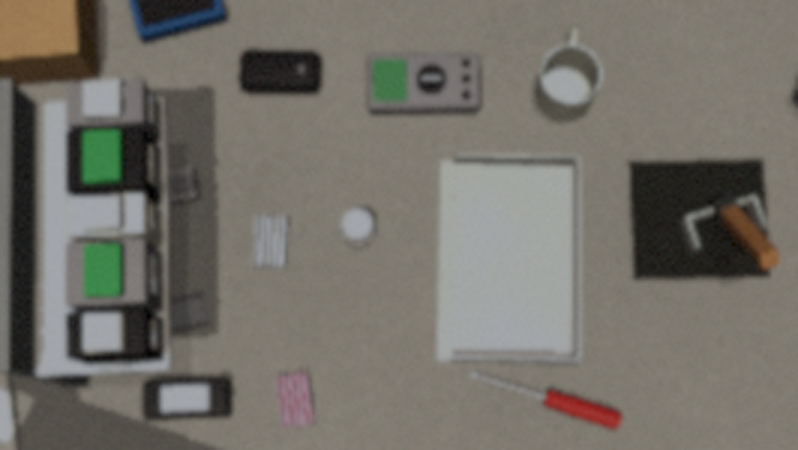

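View pics/s1.png

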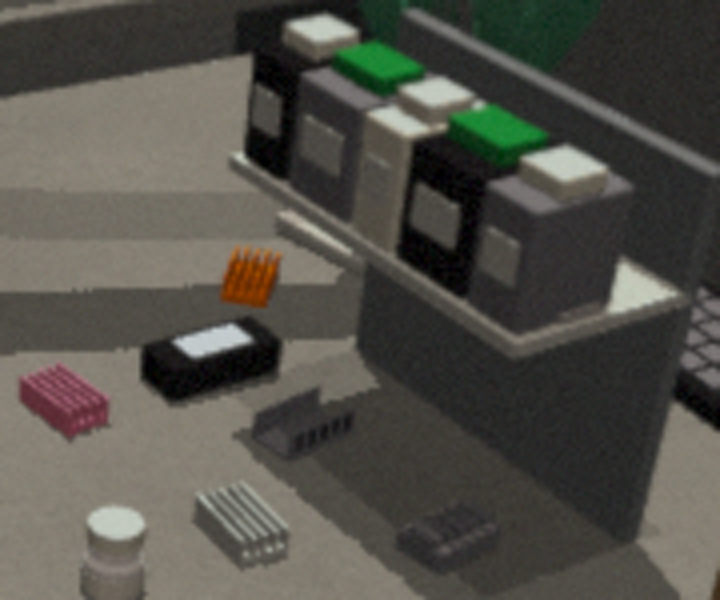

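View pics/s2.png

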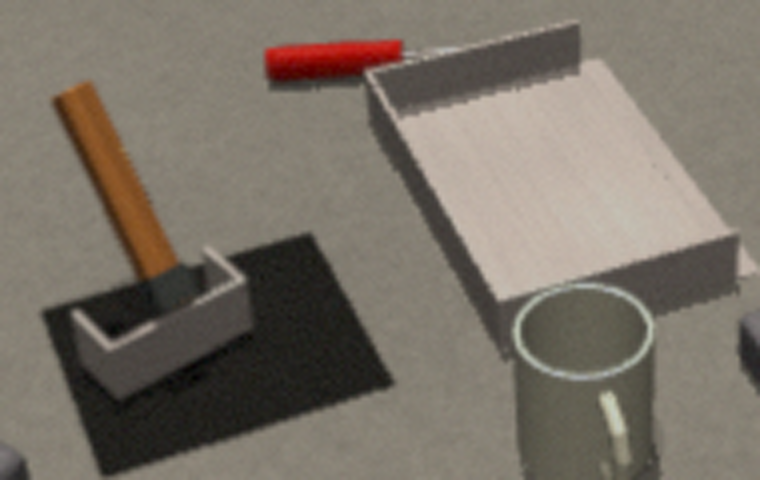

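```bash
cat >> h.py <<'E'
def T(p): return [[180+a/3,125+b/3] for a,b in p]
def S1(p): return [[330+a/4,80+b/4] for a,b in p]
def S2(p): return [[150+a/4,190+b/4] for a,b in p]
E
python3 - <<'E'
from h import *
np.set_printoptions(precision=3,suppress=True)
t=cam("top"); s=cam("scene")
def P(n,d,px,z): print(n,ray(d,px,z)[:,:2].tolist().__repr__() if 0 else np.round(ray(d,px,z)[:,:2],3).tolist())
P("hoe top blade corners",t,T([(689,217),(757,198)]),.043)
P("hoe wing tips",t,T([(697,247),(767,225)]),.043)
P("hoe handle end",t,T([(767,262)]),.16)
P("hoe sc blade",s,S2([(112,348),(250,285)]),.043)
P("hoe sc wings",s,S2([(75,312),(208,250)]),.043)
P("hoe sc bottom",s,S2([(122,400),(250,328)]),.003)
P("hoe sc handle end",s,S2([(73,92)]),.16)
P("mat",t,T([(631,162),(764,161),(768,275),(636,278)]),.003)
P("mat sc",s,S2([(43,312),(310,235),(393,383),(103,475)]),.003)
P("pan",t,T([(580,157),(580,360),(440,158),(437,360)]),.04)
P("pan floor",t,T([(440,158),(437,360)]),.002)
P("pan sc",s,S2([(367,72),(580,25),(738,235),(500,300)]),.04)
P("sink",t,T([(254,214),(287,215),(286,267),(252,265)]),.023)
P("sink sc",s,S1([(195,495),(238,483),(288,540),(243,558)]),.023)
P("tub",t,T([(358,224)]),.058)
P("duct top z.024",t,T([(205,292),(203,328)]),.024)
P("duct sc top",s,S1([(252,425),(318,388),(355,412),(292,435)]),.024)
P("duct sc bot",s,S1([(252,440),(290,457),(353,430)]),.0)
P("strip top z.024",t,T([(198,168),(198,200)]),.024)
P("strip sc top",s,S1([(398,533),(440,560),(497,525),(455,505)]),.022)
P("strip sc bot",s,S1([(398,545),(440,570),(497,538)]),.0)
P("shelf front top t",t,T([(163,90),(168,370)]),.205)
P("shelf sc bottom front",s,S1([(232,160),(515,355)]),.2)
P("shadowcheck brick",t,T([(145,380),(230,377),(230,415),(145,417)]),.03)
P("pink",t,T([(278,372),(306,372),(312,424),(282,425)]),.023)
P("mouse",t,T([(242,50),(320,52),(320,92),(242,92)]),.03)
P("mug",t,T([(570,75)]),.09)
P("driver",t,T([(472,374),(620,418)]),.01)
P("meter",t,T([(370,110),(480,108)]),.04)
E
```

```text
hoe top blade corners [[0.572, -0.389], [0.599, -0.477]]
hoe wing tips [[0.533, -0.399], [0.563, -0.489]]
hoe handle end [[0.495, -0.455]]
hoe sc blade [[0.605, -0.471], [0.583, -0.382]]
hoe sc wings [[0.565, -0.485], [0.54, -0.397]]
hoe sc bottom [[0.608, -0.471], [0.576, -0.384]]
hoe sc handle end [[0.507, -0.457]]
mat [[0.653, -0.321], [0.658, -0.499], [0.504, -0.5], [0.497, -0.327]]
mat sc [[0.509, -0.5], [0.503, -0.324], [0.659, -0.317], [0.664, -0.494]]
pan [[0.649, -0.248], [0.384, -0.249], [0.644, -0.066], [0.38, -0.067]]
pan floor [[0.654, -0.066], [0.383, -0.067]]
pan sc [[0.39, -0.246], [0.395, -0.085], [0.657, -0.085], [0.654, -0.245]]
sink [[0.568, 0.176], [0.567, 0.133], [0.498, 0.132], [0.5, 0.176]]
sink sc [[0.506, 0.134], [0.505, 0.172], [0.582, 0.167], [0.587, 0.126]]
tub [[0.55, 0.038]]
duct top z.024 [[0.463, 0.235], [0.416, 0.235]]
duct sc top [[0.442, 0.222], [0.417, 0.299], [0.458, 0.306], [0.467, 0.243]]
duct sc bot [[0.43, 0.232], [0.462, 0.247], [0.449, 0.314]]
strip top z.024 [[0.628, 0.253], [0.585, 0.251]]
strip sc top [[0.605, 0.245], [0.644, 0.253], [0.626, 0.317], [0.593, 0.304]]
strip sc bot [[0.593, 0.257], [0.631, 0.267], [0.615, 0.329]]
shelf front top t [[0.677, 0.263], [0.349, 0.238]]
shelf sc bottom front [[0.343, 0.246], [0.668, 0.264]]
shadowcheck brick [[0.348, 0.304], [0.354, 0.196], [0.306, 0.194], [0.301, 0.302]]
pink [[0.362, 0.136], [0.363, 0.1], [0.297, 0.09], [0.295, 0.128]]
mouse [[0.789, 0.202], [0.788, 0.097], [0.733, 0.095], [0.731, 0.199]]
mug [[0.744, -0.229]]
driver [[0.366, -0.113], [0.313, -0.304]]
meter [[0.707, 0.028], [0.713, -0.117]]
```

Positions agree between the two cameras: hoe at about (0.59, -0.43), yaw 16°; pan centre (0.52, -0.165), mouth at y ≈ -0.085; duct (0.437, 0.27), strip (0.62, 0.28), sink (0.535, 0.153), tub (0.55, 0.038). I'll raise the arm, and write a planner that gives identical rows for a screw motion.

```bash
cat >> h.py <<'E'
from scipy.optimize import least_squares
def Rt(yaw,tilt=40):   # tool frame: x along hoe x, y = -hoe y, z down, tilted towards hoe +x
    t=np.radians(tilt); c,s=np.cos(t),np.sin(t)
    return R.from_euler('z',yaw,degrees=True)*R.from_matrix([[c,0,s],[0,-1,0],[s,0,-c]])
def now():
    o=status.get_obs(); return np.array(o["tool_pos"]),R.from_rotvec(o["tool_rot"]),o
def rows(p1,R1,N=None,start=None,hold=True):
    """N identical rows bringing the grasp point (hold) or TCP to p1 with orientation R1"""
    p0,R0=start or now()[:2]
    if hold: p1=np.array(p1)+R1.apply([0,0,ctrl.hold_point_z])
    w=(R0.inv()*R1).as_rotvec()
    def sim(v,n):
        p,r=p0.copy(),R0
        for i in range(n): p=p+r.apply(v*.03); r=r*R.from_rotvec(w/n)
        return p
    n=N or 1
    while True:
        v=least_squares(lambda v:sim(v,n)-p1,np.zeros(3)).x
        k=w/n/np.radians(5)
        if N or max(abs(v).max(),abs(k).max())<=1: break
        n+=1
    print(n,"x",np.round(np.r_[k,v],3).tolist()); return p1,R1
E
U='[0,0,0,0,0,-1,1]'
python3 -m jog '[[0,0,0,0,0,-1,1],[0,0,0,0,0,-1,1],[0,0,0,0,0,-1,1],[0,0,0,0,0,-1,1]]'
python3 -m jog '[[0,0,0,0,0,-1,1],[0,0,0,0,0,-1,1],[0,0,0,0,0,-1,1]]'
python3 - <<'E'
from h import *
np.set_printoptions(precision=3,suppress=True)
p,r,o=now();print(p,o["q"])
h=np.array([.59-.08*.961,-.43-.08*.276,.144+.18])
rows(h,Rt(16,0))
E
```

```text
t: 0.8
tool_pos: [0.1857, 0.5966, 0.3522]
tool_rot: [-0.472, -3.106, 0.0]
contact_force: [0.3, 0.4, 0.2]
opening: 0.0852
grip_force: 0.0
t: 1.18
tool_pos: [0.1857, 0.5966, 0.4422]
tool_rot: [-0.472, -3.106, 0.0]
contact_force: [0.0, -0.3, -0.3]
opening: 0.0854
grip_force: 0.0
[0.186 0.597 0.442] [ 1.15   0.014  1.309 -0.     1.82  -0.119]
47 x [-0.0, 0.0, 0.624, -0.999, 0.294, 0.097]
```

```bash

python3 -m jog '[[0,0,0.62,-1,0.29,0.05,1],[0,0,0.62,-1,0.29,0.05,1],[0,0,0.62,-1,0.29,0.05,1],[0,0,0.62,-1,0.29,0.05,1],[0,0,0.62,-1,0.29,0.05,1]]' | head -2
python3 -m jog '[[0,0,0.62,-1,0.29,0.05,1],[0,0,0.62,-1,0.29,0.05,1],[0,0,0.62,-1,0.29,0.05,1],[0,0,0.62,-1,0.29,0.05,1],[0,0,0.62,-1,0.29,0.05,1]]' | head -2
python3 -m jog '[[0,0,0.62,-1,0.29,0.05,1],[0,0,0.62,-1,0.29,0.05,1],[0,0,0.62,-1,0.29,0.05,1],[0,0,0.62,-1,0.29,0.05,1],[0,0,0.62,-1,0.29,0.05,1]]' | head -2
python3 -m jog '[[0,0,0.62,-1,0.29,0.05,1],[0,0,0.62,-1,0.29,0.05,1],[0,0,0.62,-1,0.29,0.05,1],[0,0,0.62,-1,0.29,0.05,1],[0,0,0.62,-1,0.29,0.05,1]]' | head -2
python3 -m jog '[[0,0,0.62,-1,0.29,0.05,1],[0,0,0.62,-1,0.29,0.05,1],[0,0,0.62,-1,0.29,0.05,1],[0,0,0.62,-1,0.29,0.05,1],[0,0,0.62,-1,0.29,0.05,1]]' | head -2
python3 - <<'E'
from h import *
np.set_printoptions(precision=3,suppress=True)
p,r,o=now();print(p,o["q"])
print(r.as_matrix())
h=np.array([.59-.08*.961,-.43-.08*.276,.144+.18])
rows(h,Rt(16,0))
# final tilted pregrasp 90mm back along the handle
u=np.array([-.643*.961,-.643*.276,.766])
rows(h-[0,0,.18]+.09*u,Rt(16,40))
E
```

```text
t: 1.8
tool_pos: [0.3412, 0.5767, 0.4335]
t: 2.42
tool_pos: [0.4847, 0.516, 0.4259]
t: 3.05
tool_pos: [0.6067, 0.4192, 0.4184]
t: 3.68
tool_pos: [0.6984, 0.2934, 0.4108]
t: 4.3
tool_pos: [0.7532, 0.1476, 0.4033]
[0.753 0.148 0.403] [ 0.097  0.355  0.987 -0.     1.8    0.182]
[[ 0.085  0.996 -0.001]
 [ 0.996 -0.085 -0.   ]
 [-0.    -0.    -1.   ]]
22 x [-0.0, 0.0, 0.628, -1.0, 0.288, 0.149]
25 x [-0.193, 0.28, 0.529, -0.992, 0.175, -0.035]
```

```bash

python3 -m jog '[[-0.19,0.28,0.53,-0.99,0.175,-0.035,1],[-0.19,0.28,0.53,-0.99,0.175,-0.035,1],[-0.19,0.28,0.53,-0.99,0.175,-0.035,1],[-0.19,0.28,0.53,-0.99,0.175,-0.035,1],[-0.19,0.28,0.53,-0.99,0.175,-0.035,1]]' | head -2
python3 -m jog '[[-0.19,0.28,0.53,-0.99,0.175,-0.035,1],[-0.19,0.28,0.53,-0.99,0.175,-0.035,1],[-0.19,0.28,0.53,-0.99,0.175,-0.035,1],[-0.19,0.28,0.53,-0.99,0.175,-0.035,1],[-0.19,0.28,0.53,-0.99,0.175,-0.035,1]]' | head -2
python3 - <<'E'
from h import *
np.set_printoptions(precision=3,suppress=True)
p,r,o=now();print(p,o["q"])
h=np.array([.59-.08*.961,-.43-.08*.276,.144])
u=np.array([-.643*.961,-.643*.276,.766])
rows(h+.09*u,Rt(16,40))
E
```

```text
t: 4.92
tool_pos: [0.7526, -0.003, 0.402]
t: 5.55
tool_pos: [0.7187, -0.1482, 0.3818]
[ 0.719 -0.148  0.382] [-0.402  0.147  1.285  0.255  1.563  0.166]
15 x [-0.194, 0.28, 0.528, -0.992, 0.176, -0.036]
```

```bash

python3 -m jog '[[-0.19,0.28,0.53,-0.99,0.175,-0.035,1],[-0.19,0.28,0.53,-0.99,0.175,-0.035,1],[-0.19,0.28,0.53,-0.99,0.175,-0.035,1],[-0.19,0.28,0.53,-0.99,0.175,-0.035,1],[-0.19,0.28,0.53,-0.99,0.175,-0.035,1]]' | head -2
python3 -m jog '[[-0.19,0.28,0.53,-0.99,0.175,-0.035,1],[-0.19,0.28,0.53,-0.99,0.175,-0.035,1],[-0.19,0.28,0.53,-0.99,0.175,-0.035,1],[-0.19,0.28,0.53,-0.99,0.175,-0.035,1],[-0.19,0.28,0.53,-0.99,0.175,-0.035,1]]' | head -2
python3 -m jog '[[-0.19,0.28,0.53,-0.99,0.175,-0.035,1],[-0.19,0.28,0.53,-0.99,0.175,-0.035,1],[-0.19,0.28,0.53,-0.99,0.175,-0.035,1],[-0.19,0.28,0.53,-0.99,0.175,-0.035,1]]' | head -2
python3 - <<'E'
from h import *
np.set_printoptions(precision=3,suppress=True)
p,r,o=now();print(p,o["q"])
h=np.array([.59-.08*.961,-.43-.08*.276,.144])
u=np.array([-.643*.961,-.643*.276,.766])
rows(h+.09*u,Rt(16,40)); rows(h,Rt(16,40),start=((h+.09*u)+Rt(16,40).apply([0,0,.0187]),Rt(16,40)))
d=cam("wrist"); t=cam("scene")
hoe=lambda L:np.array(L)@R.from_euler('z',16,degrees=True).as_matrix().T+[.59,-.43,.003]
pts=[[-.093,.011,.156],[-.093,-.011,.156],[0,0,.045],[0,.048,.04],[0,-.048,.04],[-.042,.048,.04],[-.042,-.048,.04]]
a=np.zeros((400,1000,3),np.uint8)
A=d["img"][:,:,::-1].copy()
for q in proj(d,hoe(pts)): cv2.circle(A,tuple(int(x) for x in q),2,(0,255,255),-1) if abs(q).max()<2000 else 0
B=t["img"][:,:,::-1].copy()
for q in proj(t,hoe(pts)): B[int(q[1]),int(q[0])]=(0,255,255)
B=cv2.resize(B[200:310,140:240],None,fx=3,fy=3)
o=np.zeros((400,790,3),np.uint8); o[:,:480]=cv2.resize(A,(640,400))[:,80:560]; o[:330,485:785]=B
cv2.imwrite("pics/w1.png",o)
E
```

```text
t: 6.18
tool_pos: [0.6557, -0.2787, 0.341]
t: 6.8
tool_pos: [0.5698, -0.3859, 0.2796]
t: 7.3
tool_pos: [0.4899, -0.4504, 0.2164]
[ 0.49  -0.45   0.216] [-1.123  0.049  1.745  0.692  1.312 -0.054]
2 x [-0.118, 0.151, 0.247, -0.502, 0.118, -0.022]
4 x [0.0, 0.0, 0.0, 0.0, -0.0, 0.75]
```

View pics/w1.png

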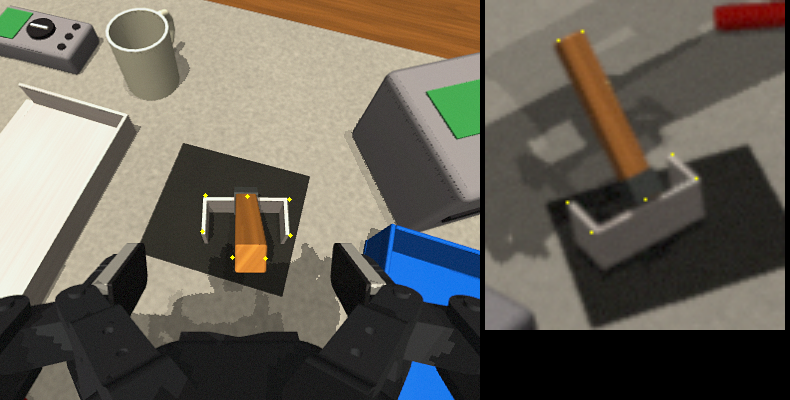

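The wrist view shows the hoe pose estimate matches within ~2 px (handle end at (250,258), blade corners (205,197)/(290,200)). Now descend along the handle and grip.

```bash

python3 -m jog '[[-0.12,0.15,0.25,-0.5,0.12,-0.02,1],[-0.12,0.15,0.25,-0.5,0.12,-0.02,1],[0,0,0,0,0,0.75,1],[0,0,0,0,0,0.75,1],[0,0,0,0,0,0.75,1]]' | head -4
python3 -m jog '[[0,0,0,0,0,0.75,1],[0,0,0,0,0,0,1],[0,0,0,0,0,0,-1],[0,0,0,0,0,0,-1],[0,0,0,0,0,0,-1]]' 100
python3 -m jog '[[0,0,0,0,0,0,-1],[0,0,0,0,0,0,-1],[0,0,0,0,0,0,-1]]' 100
python3 - <<'E'
from h import *
np.set_printoptions(precision=3,suppress=True)
p,r,o=now();print(p,r.apply([0,0,-.0187])+p,o["q"]); print((Rt(16).inv()*r).as_rotvec())
E
```

```text
t: 8.02
tool_pos: [0.513, -0.4513, 0.1458]
tool_rot: [-2.837, -0.401, -1.031]
contact_force: [-0.6, 0.6, 1.4]
t: 8.65
tool_pos: [0.5255, -0.449, 0.1311]
tool_rot: [-2.839, -0.401, -1.033]
contact_force: [-0.4, -0.1, -0.5]
opening: 0.0323
grip_force: 0.0
t: 9.02
tool_pos: [0.5257, -0.4486, 0.1309]
tool_rot: [-2.838, -0.401, -1.033]
contact_force: [-1.6, 0.1, 4.5]
opening: 0.0214
grip_force: 97.6
[ 0.526 -0.449  0.131] [ 0.514 -0.452  0.145] [-1.076  0.174  1.773  0.759  1.15  -0.093]
[ 0.    -0.    -0.001]
```

```bash
cat >> h.py <<'E'
OFF=np.array([-.0791,0,.1423])  # grasp point in hoe frame
def hoe_to(x,y,z,yaw,N=None,start=None):
    return rows(np.array([x,y,z])+R.from_euler('z',yaw,degrees=True).apply(OFF),Rt(yaw),N,start)
def hoe_now():
    p,r,o=now(); H=r*Rt(0).inv(); return p-r.apply([0,0,ctrl.hold_point_z])-H.apply(OFF),H.as_euler('xyz',degrees=True),o
E
python3 -m jog '[[0,0,0,-0.643,0,-0.766,-1],[0,0,0,-0.643,0,-0.766,-1]]' | head -2
python3 - <<'E'
from h import *
np.set_printoptions(precision=3,suppress=True)
p,e,o=hoe_now(); print(p,e,o["grip_force"])
# straight up in tool axes
print(now()[1].inv().apply([0,0,1]))
t=cam("top"); s=cam("scene")
ti=cv2.imread("pics/top0.png"); si=cv2.imread("pics/scene0.png")
def box(c,yaw,w,l,h):
    b=np.array([[sx*w/2,sy*l/2,z] for z in (0,h) for sx,sy in((-1,-1),(1,-1),(1,1),(-1,1))])
    return b@R.from_euler('z',yaw,degrees=True).as_matrix().T+[c[0],c[1],0]
k=4
out=np.zeros((590,800,3),np.uint8)
def draw(img,d,x0,y0,x1,y1):
    I=cv2.resize(img[y0:y1,x0:x1],None,fx=k,fy=k,interpolation=cv2.INTER_CUBIC)
    for b,c in ((box((.437,.272),0,.042,.070,.024),(0,255,255)),(box((.618,.284),0,.044,.064,.024),(0,255,0)),(box((.538,.153),90,.040,.066,.023),(255,0,255)),
                (box((.52,-.165),0,.26,.16,.0025),(255,255,0)),(np.array([[.345,.242,.2],[.672,.263,.2],[.662,.428,.2],[.335,.407,.2],[.345,.242,.2],[.672,.263,.2],[.662,.428,.2],[.335,.407,.2]]),(0,0,255))):
        q=(proj(d,b)-[x0-.5+.5,y0])*k+k/2
        for i in range(4):
            for a,e in((i,(i+1)%4),(i+4,(i+1)%4+4),(i,i+4)):
                cv2.line(I,tuple(int(v) for v in q[a]),tuple(int(v) for v in q[e]),c,1,cv2.LINE_AA)
    return I
A=draw(si,s,375,90,505,235); B=draw(ti,t,232,150,300,235)
out[:580,:520]=A; out[:340,525:797]=B
cv2.imwrite("pics/o1.png",out)
E
```

```text
t: 9.28
tool_pos: [0.4677, -0.4639, 0.1389]
[ 0.532 -0.445  0.011] [ 0.092  0.152 16.121] 97.55196332931519
[ 0.641 -0.002 -0.768]
```

View pics/o1.png

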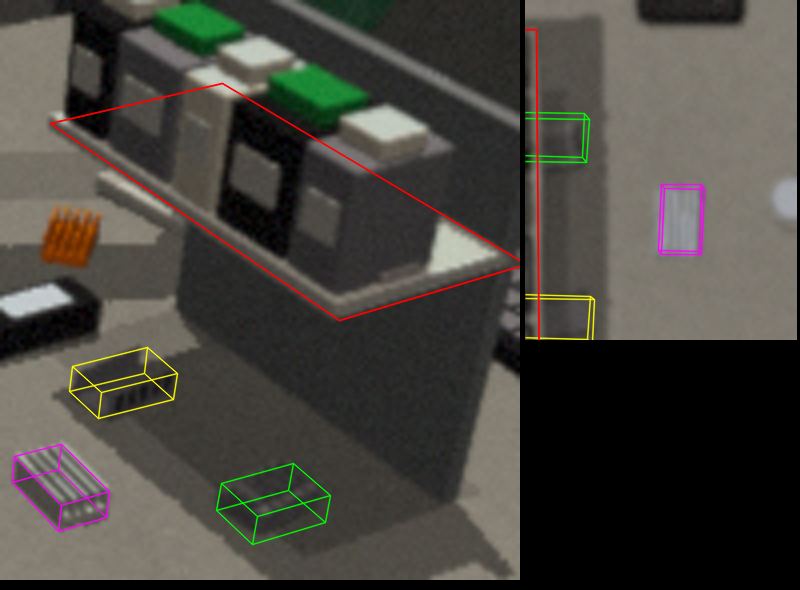

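The overlay shows duct and sink boxes fit; the strip looks a bit farther back (~(0.607, 0.289)). I'll lift the hoe and travel to a staging pose before the rack, then look with the wrist camera.

```bash

python3 -m jog '[[0,0,0,0.643,0,-0.766,-1],[0,0,0,0.643,0,-0.766,-1],[0,0,0,0.643,0,-0.766,-1],[0,0,0,0.643,0,-0.766,-1]]' | head -2
python3 - <<'E'
from h import *
np.set_printoptions(precision=3,suppress=True)
p,e,o=hoe_now(); print(p,e,o["grip_force"])
hoe_to(.437,.17,.09,90)
E
```

```text
t: 9.88
tool_pos: [0.4691, -0.4639, 0.26]
[ 0.533 -0.445  0.132] [ 0.098  0.102 16.085] 97.88643836975098
14 x [0.677, 0.0, -0.81, 0.75, -0.985, 0.76]
```

```bash

python3 -m jog '[[0.68,0,-0.81,0.75,-0.985,0.74,-1],[0.68,0,-0.81,0.75,-0.985,0.74,-1],[0.68,0,-0.81,0.75,-0.985,0.74,-1],[0.68,0,-0.81,0.75,-0.985,0.74,-1],[0.68,0,-0.81,0.75,-0.985,0.74,-1]]' | head -2
python3 -m jog '[[0.68,0,-0.81,0.75,-0.985,0.74,-1],[0.68,0,-0.81,0.75,-0.985,0.74,-1],[0.68,0,-0.81,0.75,-0.985,0.74,-1],[0.68,0,-0.81,0.75,-0.985,0.74,-1],[0.68,0,-0.81,0.75,-0.985,0.74,-1]]' | head -2
python3 - <<'E'
from h import *
np.set_printoptions(precision=3,suppress=True)
p,e,o=hoe_now(); print(p,e,o["grip_force"],o["q"])
hoe_to(.437,.17,.09,90)
E
```

```text
t: 10.5
tool_pos: [0.5431, -0.2617, 0.2463]
t: 11.12
tool_pos: [0.519, -0.0489, 0.2339]
[0.543 0.014 0.106] [ 0.108  0.051 69.134] 97.94901967048645 [-0.592 -0.194  1.953  0.675  1.571 -0.293]
4 x [0.666, 0.002, -0.803, 0.745, -0.956, 0.799]
```

```bash

python3 -m jog '[[0.67,0,-0.8,0.745,-0.96,0.8,-1],[0.67,0,-0.8,0.745,-0.96,0.8,-1],[0.67,0,-0.8,0.745,-0.96,0.8,-1],[0.67,0,-0.8,0.745,-0.96,0.8,-1],[0,0,0,0,0,0,-1]]' | head -2
python3 - <<'E'
from h import *
np.set_printoptions(precision=3,suppress=True)
p,e,o=hoe_now(); print(p,e,o["grip_force"],o["q"])
hoe_to(.437,.20,.036,90)
d=cam("wrist"); I=d["img"][:,:,::-1].copy()
import pickle; pickle.dump(d,open("w2.pkl","wb"))
def box(c,yaw,w,l,h):
    b=np.array([[sx*w/2,sy*l/2,z] for z in (0,h) for sx,sy in((-1,-1),(1,-1),(1,1),(-1,1))])
    return b@R.from_euler('z',yaw,degrees=True).as_matrix().T+[c[0],c[1],0]
for b,c in ((box((.437,.272),0,.042,.070,.024),(0,255,255)),(box((.607,.289),4,.044,.064,.024),(0,255,0)),(box((.538,.153),90,.040,.066,.023),(255,0,255))):
    for q in proj(d,b):
        if abs(q).max()<2000: cv2.circle(I,tuple(int(round(v)) for v in q),2,c,-1)
cv2.imwrite("pics/w2.png",I)
E
```

```text
t: 11.75
tool_pos: [0.4359, 0.1036, 0.2174]
[0.436 0.171 0.089] [ 0.142  0.015 90.018] 98.37698936462402 [-0.341 -0.346  2.104  0.652  1.641 -0.38 ]
2 x [-0.012, 0.001, -0.008, -0.199, 0.019, 0.996]
```

View pics/w2.png

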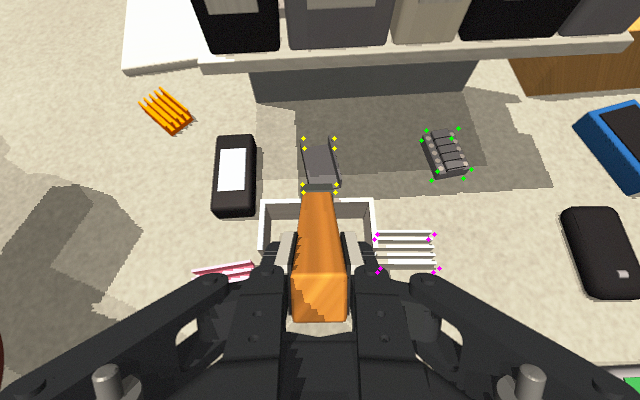

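```bash
python3 - <<'E'
from h import *
import pickle; d=pickle.load(open("w2.pkl","rb"))
print(ray(d,[(421,135),(457,128),(470,172),(434,180)],.02).round(3).tolist())
print(ray(d,[(303,138),(331,138),(339,190),(299,190)],.024).round(3).tolist())
print(ray(d,[(374,231),(434,232),(437,267),(377,268)],.023).round(3).tolist())
print("shelf bottom edge",ray(d,[(202,73),(630,52)],.2).round(3).tolist())
E
```

```text
[[0.576, 0.314, 0.02], [0.628, 0.326, 0.02], [0.632, 0.256, 0.02], [0.583, 0.245, 0.02]]
[[0.416, 0.306, 0.024], [0.453, 0.306, 0.024], [0.462, 0.229, 0.024], [0.412, 0.229, 0.024]]
[[0.501, 0.176, 0.023], [0.571, 0.175, 0.023], [0.569, 0.134, 0.023], [0.502, 0.133, 0.023]]
shelf bottom edge [[0.351, 0.24, 0.2], [0.677, 0.262, 0.2]]
```

```bash

python3 -m jog '[[0,0,0,-0.2,0.03,1,-1],[0,0,0,-0.2,0.03,1,-1],[0,0,0,0.74,0,0.62,-1],[0,0,0,0.74,0,0.62,-1],[0,0,0,0.74,0,0.62,-1]]' | head -4
python3 -m jog '[[0,0,0,0.74,0,0.62,-1],[0,0,0,0,0,0,-1]]' | head -4
python3 - <<'E'
from h import *
np.set_printoptions(precision=3,suppress=True)
p,e,o=hoe_now(); print(p,e,o["contact_force"],o["q"])
hoe_to(.437,.316,.003,90)
E
```

```text
t: 12.42
tool_pos: [0.4405, 0.2179, 0.1651]
tool_rot: [-1.823, -1.813, -0.662]
contact_force: [-0.1, -0.3, -2.1]
t: 12.68
tool_pos: [0.4399, 0.2474, 0.1651]
tool_rot: [-1.819, -1.815, -0.661]
contact_force: [-0.2, -0.3, -2.5]
[0.44  0.314 0.037] [ 0.033  0.037 89.893] [-0.162 -0.283 -2.515] [-0.014 -0.278  2.144  0.718  1.355 -0.201]
1 x [0.009, 0.007, -0.021, -0.693, -0.095, 0.905]
```

```bash

python3 -m jog '[[0,0,0,-0.34,0,0.45,-1],[0,0,0,-0.34,0,0.45,-1],[0,0,0,0,0,0,-1]]' | head -4
python3 -c "
from h import *
print(hoe_now()[:2])"
python3 -m jog '[[0,0,0,-0.64,0.04,-0.535,-1],[0,0,0,-0.64,0.04,-0.535,-1],[0,0,0,-0.64,0.04,-0.535,-1],[0,0,0,-0.64,0.04,-0.535,-1],[0,0,0,-0.64,0.04,-0.535,-1]]' | sed -n '1,4p'
python3 -c "
from h import *
print(hoe_now()[:2])"
```

```text
t: 13.05
tool_pos: [0.4379, 0.2474, 0.128]
tool_rot: [-1.822, -1.812, -0.654]
contact_force: [-0.1, 0.1, -2.9]
(array([ 4.37349462e-01,  3.14140693e-01, -1.16043112e-04]), array([ 0.3619613 ,  0.15565046, 89.80439695]))
t: 13.68
tool_pos: [0.4448, 0.122, 0.1305]
tool_rot: [-1.821, -1.813, -0.66]
contact_force: [0.6, 0.2, -2.3]
(array([0.44486083, 0.1889738 , 0.00240115]), array([1.08229850e-01, 6.36899259e-02, 8.97804502e+01]))
```

```bash

python3 -m jog '[[0,0,0,-0.63,0.06,-0.545,-1],[0,0,0,-0.63,0.06,-0.545,-1],[0,0,0,-0.63,0.06,-0.545,-1],[0,0,0,-0.63,0.06,-0.545,-1],[0,0,0,-0.63,0.06,-0.545,-1]]' | sed -n '1,4p'
python3 -m jog '[[0,0,0,-0.63,0.06,-0.545,-1],[0,0,0,-0.63,0.06,-0.545,-1],[0,0,0,-0.63,0.0,-0.545,-1],[0,0,0,0,0,0,-1]]' | sed -n '1,4p'
python3 - <<'E'
from h import *
np.set_printoptions(precision=3,suppress=True)
print(hoe_now()[:2])
d=cam("top");crop(d,"t3.png",225,140,385,260,5)
hoe_to(.462,-.16,.0065,90)
E
```

```text
t: 14.3
tool_pos: [0.4535, -0.0028, 0.1325]
tool_rot: [-1.821, -1.813, -0.66]
contact_force: [0.3, 1.0, -2.5]
t: 14.8
tool_pos: [0.4573, -0.0783, 0.1338]
tool_rot: [-1.824, -1.812, -0.661]
contact_force: [1.3, 0.7, -2.6]
(array([ 0.458, -0.011,  0.006]), array([ 0.075,  0.065, 89.652]))
4 x [0.006, 0.001, -0.014, -0.953, 0.045, -0.807]
```

View pics/t3.png

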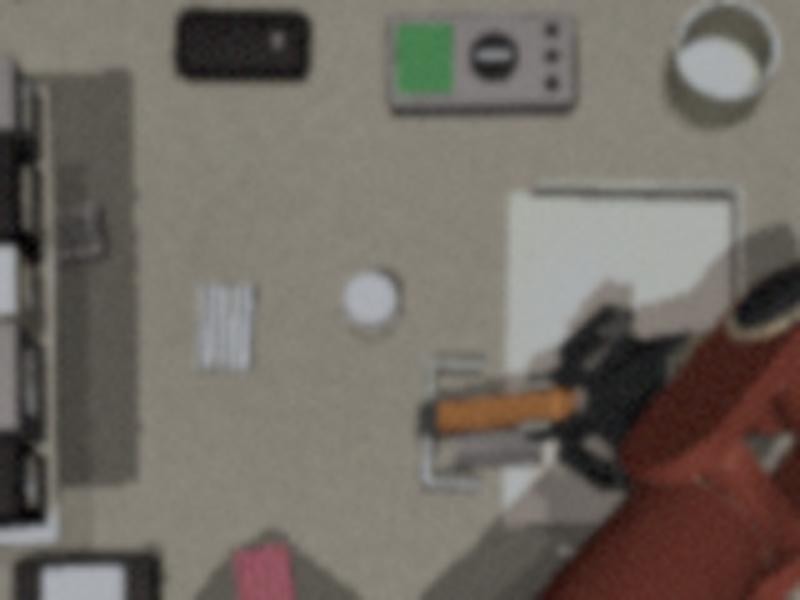

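The duct is caught between the wings (grey at (495,450)), the tub is untouched. On into the pan.

```bash

python3 -m jog '[[0,0,0,-0.64,0.03,-0.54,-1],[0,0,0,-0.64,0.03,-0.54,-1],[0,0,0,-0.64,0.03,-0.54,-1],[0,0,0,-0.64,0.03,-0.54,-1],[0,0,0,-0.64,0.03,-0.54,-1]]' | sed -n '1,4p'
python3 -m jog '[[0,0,0,-0.64,0.03,-0.54,-1],[0,0,0,0,0,0,-1],[0,0,0,0.6,0,0.5,-1]]' | sed -n '1,4p'
python3 - <<'E'
from h import *
np.set_printoptions(precision=3,suppress=True)
p,e,o=hoe_now();print(p,e,o["q"])
up=p+[0,0,.075]
a=hoe_to(*up,90)
b=hoe_to(.608,.20,.07,90,start=a)
c=hoe_to(.608,.22,.037,94,start=b)
E
```

```text
t: 15.48
tool_pos: [0.4615, -0.2044, 0.1347]
tool_rot: [-1.821, -1.814, -0.662]
contact_force: [-0.6, -0.1, -2.7]
t: 15.85
tool_pos: [0.4626, -0.2048, 0.1349]
tool_rot: [-1.823, -1.812, -0.663]
contact_force: [0.6, 0.8, -2.1]
[ 0.463 -0.138  0.007] [ 0.009  0.01  89.685] [-0.818  0.148  1.795  0.464  1.728 -0.865]
2 x [0.02, 0.001, -0.025, 0.803, 0.006, -0.958]
9 x [0.0, 0.0, 0.0, 0.93, 0.537, 0.838]
2 x [0.257, -0.0, -0.306, -0.097, 0.084, 0.636]
```

```bash

python3 -m jog '[[0,0,0,0.535,0,-0.64,-1],[0,0,0,0.535,0,-0.64,-1],[0,0,0,0.535,0,-0.64,-1],[0,0,0,0.535,0,-0.64,-1]]' | sed -n '1,4p'
python3 -m jog '[[0,0,0,0.9,0.54,0.84,-1],[0,0,0,0.9,0.54,0.84,-1],[0,0,0,0.9,0.54,0.84,-1],[0,0,0,0.9,0.54,0.84,-1],[0,0,0,0.9,0.54,0.84,-1]]' | sed -n '1,4p'
python3 -m jog '[[0,0,0,0.9,0.54,0.84,-1],[0,0,0,0.9,0.54,0.84,-1],[0,0,0,0.9,0.54,0.84,-1],[0,0,0,0.9,0.54,0.84,-1]]' | sed -n '1,4p'
python3 - <<'E'
from h import *
np.set_printoptions(precision=3,suppress=True)
p,e,o=hoe_now();print(p,e,o["q"])
c=hoe_to(.608,.225,.037,94)
b=hoe_to(.606,.326,.037,94,start=c)
E
```

```text
t: 16.35
tool_pos: [0.462, -0.2021, 0.2356]
tool_rot: [-1.818, -1.814, -0.662]
contact_force: [-0.8, -0.4, -2.3]
t: 16.98
tool_pos: [0.5432, -0.0169, 0.2248]
tool_rot: [-1.818, -1.814, -0.661]
contact_force: [1.0, 0.7, -2.4]
t: 17.48
tool_pos: [0.6079, 0.1302, 0.2168]
tool_rot: [-1.818, -1.814, -0.66]
contact_force: [1.3, 0.2, -1.3]
[0.608 0.197 0.089] [ 0.132 -0.02  89.944] [-0.203  0.079  1.722  0.682  1.524 -0.3  ]
2 x [0.251, -0.002, -0.319, -0.201, 0.089, 0.959]
3 x [0.0, 0.0, 0.0, 0.859, 0.056, 0.721]
```

```bash

python3 -m jog '[[0.25,0,-0.32,-0.2,0.09,0.96,-1],[0.25,0,-0.32,-0.2,0.09,0.96,-1],[0,0,0,0.86,0.05,0.72,-1],[0,0,0,0.86,0.05,0.72,-1],[0,0,0,0,0,0,-1]]' | sed -n '1,4p'
python3 - <<'E'
from h import *
np.set_printoptions(precision=3,suppress=True)
p,e,o=hoe_now();print(p,e,o["q"])
b=hoe_to(.606,.327,.037,94)
c=hoe_to(.606,.327,.002,94,start=b)
d=hoe_to(.620,.06,.003,90,start=c,N=12)
E
```

```text
t: 18.1
tool_pos: [0.6101, 0.2258, 0.165]
tool_rot: [-1.741, -1.873, -0.634]
contact_force: [-0.1, 0.2, -2.2]
[0.605 0.293 0.037] [ 0.012 -0.031 94.17 ] [-0.045  0.165  1.72   0.704  1.405 -0.292]
1 x [-0.024, -0.006, 0.025, 0.871, 0.103, 0.734]
1 x [0.0, 0.0, 0.0, -0.75, -0.0, 0.894]
12 x [-0.043, 0.0, 0.051, -0.567, -0.002, -0.48]
```

```bash

python3 -m jog '[[0,0,0,0.87,0.1,0.73,-1],[0,0,0,-0.36,0,0.43,-1],[0,0,0,-0.36,0,0.43,-1],[0,0,0,0,0,0,-1]]' | sed -n '1,4p'
python3 -m jog '[[-0.06,0,0.06,-0.62,0.04,-0.53,-1],[-0.06,0,0.06,-0.62,0.04,-0.53,-1],[-0.06,0,0.06,-0.62,0.04,-0.53,-1],[-0.06,0,0.06,-0.62,0.04,-0.53,-1]]' | sed -n '1,4p'
python3 - <<'E'
from h import *
np.set_printoptions(precision=3,suppress=True)
p,e,o=hoe_now();print(p,e,o["q"])
hoe_to(.624,.11,.004,90,N=5)
E
```

```text
t: 18.6
tool_pos: [0.6115, 0.256, 0.1286]
tool_rot: [-1.748, -1.867, -0.632]
contact_force: [0.5, -0.2, -2.1]
t: 19.1
tool_pos: [0.624, 0.1579, 0.1331]
tool_rot: [-1.779, -1.849, -0.653]
contact_force: [0.5, -0.1, -2.1]
[0.622 0.225 0.005] [-0.273 -0.007 92.107] [-0.153  0.213  1.723  0.696  1.406 -0.382]
5 x [-0.046, -0.0, 0.072, -0.592, -0.017, -0.487]
```

```bash

python3 -m jog '[[-0.04,0,0.06,-0.63,0.02,-0.51,-1],[-0.04,0,0.06,-0.63,0.02,-0.51,-1],[-0.04,0,0.06,-0.63,0.02,-0.51,-1],[-0.04,0,0.06,-0.63,0.02,-0.51,-1],[-0.04,0,0.06,-0.63,0.02,-0.51,-1]]' | sed -n '1,4p'
python3 - <<'E'
from h import *
np.set_printoptions(precision=3,suppress=True)
p,e,o=hoe_now();print(p,e,o["q"])
a=hoe_to(.624,.01,.004,90,N=4)
a=hoe_to(.592,-.032,.006,90,start=a)
a=hoe_to(.590,-.135,.007,90,start=a)
E
```

```text
t: 19.73
tool_pos: [0.63, 0.0364, 0.1308]
tool_rot: [-1.81, -1.822, -0.66]
contact_force: [-0.2, -0.7, -1.5]
[0.63  0.103 0.003] [-0.077 -0.006 90.353] [-0.338  0.252  1.681  0.652  1.501 -0.492]
4 x [-0.008, -0.0, 0.016, -0.59, -0.053, -0.508]
2 x [0.0, 0.0, 0.0, -0.515, -0.533, -0.475]
3 x [0.0, 0.0, 0.0, -0.87, -0.022, -0.744]
```

```bash

python3 -m jog '[[0,0,0.01,-0.62,-0.04,-0.53,-1],[0,0,0.01,-0.62,-0.04,-0.53,-1],[0,0,0.01,-0.62,-0.04,-0.53,-1],[0,0,0.01,-0.62,-0.04,-0.53,-1],[0,0,0,-0.2,-0.4,-0.19,-1]]' | sed -n '1,4p'
python3 -m jog '[[0,0,0,-0.3,-0.5,-0.28,-1],[0,0,0,-0.3,-0.5,-0.28,-1],[0,0,0,0,0,0,-1]]' | sed -n '1,4p'
python3 - <<'E'
from h import *
np.set_printoptions(precision=3,suppress=True)
p,e,o=hoe_now();print(p,e,o["q"])
a=hoe_to(.585,-.135,.007,90,N=4)
E
```

```text
t: 20.35
tool_pos: [0.6139, -0.0702, 0.1324]
tool_rot: [-1.814, -1.819, -0.66]
contact_force: [-0.1, 0.7, -1.8]
t: 20.72
tool_pos: [0.5828, -0.0936, 0.1336]
tool_rot: [-1.814, -1.818, -0.659]
contact_force: [-0.9, -0.2, -2.1]
[ 0.582 -0.027  0.006] [ 0.076  0.008 90.157] [-0.553  0.244  1.687  0.578  1.62  -0.649]
4 x [-0.008, 0.0, 0.004, -0.685, 0.017, -0.59]
```

```bash

python3 -m jog '[[0,0,0,-0.685,0.02,-0.59,-1],[0,0,0,-0.685,0.02,-0.59,-1],[0,0,0,-0.685,0.02,-0.59,-1],[0,0,0,-0.685,0.02,-0.59,-1],[0,0,0,0,0,0,-1]]' | sed -n '1,4p'
python3 -m jog '[[0,0,0,0.6,0,0.5,-1],[0,0,0,0.535,0,-0.64,-1],[0,0,0,0.535,0,-0.64,-1],[0,0,0,0.535,0,-0.64,-1],[0,0,0,0.535,0,-0.64,-1]]' | sed -n '1,4p'
python3 - <<'E'
from h import *
np.set_printoptions(precision=3,suppress=True)
p,e,o=hoe_now();print(p,e,o["q"])
a=hoe_to(.530,.194,.08,90)
a=hoe_to(.530,.194,.002,90,start=a)
E
```

```text
t: 21.35
tool_pos: [0.5871, -0.2047, 0.1349]
tool_rot: [-1.816, -1.818, -0.66]
contact_force: [0.4, -0.2, -1.1]
t: 21.98
tool_pos: [0.587, -0.1784, 0.238]
tool_rot: [-1.813, -1.822, -0.659]
contact_force: [0.4, 0.1, -1.9]
[ 0.587 -0.112  0.11 ] [-0.04   0.083 90.24 ] [-0.655  0.237  1.509  0.552  1.827 -0.636]
8 x [-0.003, 0.002, 0.005, 0.896, -0.234, 0.913]
2 x [0.0, 0.0, 0.0, -0.836, 0.0, 0.996]
```

```bash

python3 -m jog '[[0,0,0,0.9,-0.235,0.91,-1],[0,0,0,0.9,-0.235,0.91,-1],[0,0,0,0.9,-0.235,0.91,-1],[0,0,0,0.9,-0.235,0.91,-1]]' | sed -n '1,4p'
python3 -m jog '[[0,0,0,0.9,-0.235,0.91,-1],[0,0,0,0.9,-0.235,0.91,-1],[0,0,0,0.9,-0.235,0.91,-1],[0,0,0,0.9,-0.235,0.91,-1],[0,0,0,0,0,0,-1]]' | sed -n '1,4p'
python3 - <<'E'
from h import *
np.set_printoptions(precision=3,suppress=True)
p,e,o=hoe_now();print(p,e,o["q"])
a=hoe_to(.530,.194,.002,90)
a=hoe_to(.468,.125,.003,90,start=a)
a=hoe_to(.468,-.0,.004,90,start=a,N=5)
E
```

```text
t: 22.48
tool_pos: [0.5577, -0.0245, 0.2222]
tool_rot: [-1.813, -1.82, -0.659]
contact_force: [0.7, 0.7, -2.0]
t: 23.1
tool_pos: [0.5278, 0.1293, 0.2075]
tool_rot: [-1.809, -1.822, -0.657]
contact_force: [0.2, -0.6, -2.8]
[0.527 0.196 0.08 ] [ 0.059 -0.008 90.455] [-0.235 -0.098  1.914  0.674  1.536 -0.341]
2 x [-0.034, -0.001, 0.031, -0.862, 0.037, 0.964]
3 x [0.0, 0.0, 0.0, -0.58, -0.689, -0.501]
5 x [0.0, 0.0, 0.0, -0.634, -0.0, -0.541]
```

```bash

python3 -m jog '[[0,0,0,0,0.32,0,-1],[0,0,0,-0.6,0,0.65,-1],[0,0,0,-0.56,0,0.65,-1],[0,0,0,-0.56,0,0.65,-1],[0,0,0,0,0,0,-1]]' | sed -n '1,4p'
python3 - <<'E'
from h import *
np.set_printoptions(precision=3,suppress=True)
p,e,o=hoe_now();print(p,e,o["q"])
a=hoe_to(.536,.184,.002,90)
a=hoe_to(.465,.12,.003,90,start=a,N=4)
E
```

```text
t: 23.72
tool_pos: [0.5373, 0.1254, 0.1257]
tool_rot: [-1.813, -1.815, -0.655]
contact_force: [0.4, 0.2, -2.4]
[ 0.536  0.193 -0.002] [ 0.328 -0.064 90.186] [-0.238  0.027  1.942  0.683  1.419 -0.433]
1 x [-0.074, -0.013, -0.014, -0.123, -0.045, -0.291]
4 x [0.0, 0.0, 0.0, -0.403, -0.592, -0.349]
```

```bash

python3 -m jog '[[0,0,0,-0.13,0,-0.29,-1],[0,0,0,-0.4,-0.59,-0.35,-1],[0,0,0,-0.4,-0.59,-0.35,-1],[0,0,0,-0.4,-0.59,-0.35,-1],[0,0,0,-0.4,-0.59,-0.35,-1]]' | sed -n '1,4p'
python3 - <<'E'
from h import *
np.set_printoptions(precision=3,suppress=True)
p,e,o=hoe_now();print(p,e,o["q"])
a=hoe_to(.465,0.0,.004,90,N=5)
a=hoe_to(.480,-.095,.0065,90,start=a,N=4)
E
```

```text
t: 24.35
tool_pos: [0.4679, 0.052, 0.1348]
tool_rot: [-1.813, -1.821, -0.66]
contact_force: [0.3, 0.0, -3.3]
[0.468 0.119 0.007] [-0.038  0.044 90.222] [-0.419 -0.124  2.069  0.626  1.536 -0.557]
5 x [-0.005, 0.002, 0.008, -0.621, -0.021, -0.495]
4 x [0.0, 0.0, 0.0, -0.593, 0.125, -0.525]
```

```bash

python3 -m jog '[[0,0,0,-0.64,-0.03,-0.49,-1],[0,0,0,-0.63,-0.03,-0.5,-1],[0,0,0,-0.62,-0.03,-0.5,-1],[0,0,0,-0.62,0,-0.51,-1],[0,0,0,-0.62,0,-0.53,-1]]' | sed -n '1,4p'
python3 - <<'E'
from h import *
np.set_printoptions(precision=3,suppress=True)
p,e,o=hoe_now();print(p,e,o["q"])
a=hoe_to(.485,-.12,.007,90,N=5)
E
```

```text
t: 24.98
tool_pos: [0.466, -0.0689, 0.1327]
tool_rot: [-1.813, -1.82, -0.66]
contact_force: [-0.1, -0.1, -1.6]
[ 0.466 -0.002  0.005] [-0.02   0.006 90.227] [-0.63  -0.014  1.969  0.546  1.636 -0.725]
5 x [-0.005, 0.0, 0.007, -0.594, 0.125, -0.518]
```

Then retreat and take the last look, with the hoe lifted clear, to check all scraps.

```bash

python3 -m jog '[[0,0,0,-0.6,0.125,-0.52,-1],[0,0,0,-0.6,0.125,-0.52,-1],[0,0,0,-0.6,0.125,-0.52,-1],[0,0,0,-0.6,0.125,-0.52,-1],[0,0,0,-0.6,0.125,-0.52,-1]]' | sed -n '1,4p'
python3 -m jog '[[0,0,0,0,0,0,-1],[0,0,0,0.6,0,0.5,-1],[0,0,0,0.535,0,-0.64,-1],[0,0,0,0.535,0,-0.64,-1],[0,0,0,0.535,0,-0.64,-1]]' | sed -n '1,4p'
python3 -m jog '[[0,0,0,0.535,0,-0.64,-1],[0,0,0,0.535,0,-0.64,-1]]' | sed -n '1,4p'
python3 - <<'E'
from h import *
np.set_printoptions(precision=3,suppress=True)
p,e,o=hoe_now();print(p,e,o["q"])
s=cam("scene"); w=cam("wrist"); t=cam("top")
O=np.zeros((600,800,3),np.uint8)
A=cv2.resize(s["img"][175:290,205:405,::-1],None,fx=4,fy=4,interpolation=cv2.INTER_CUBIC)[:300]
A=cv2.resize(s["img"][180:280,215:415,::-1],(560,280),interpolation=cv2.INTER_CUBIC); O[:280,:560]=A
O[285:600,:504]=cv2.resize(w["img"][:,:,::-1],(504,315),interpolation=cv2.INTER_AREA)
B=cv2.resize(t["img"][165:255,290:390,::-1],(290,261),interpolation=cv2.INTER_CUBIC); O[300:561,508:798]=B
cv2.imwrite("pics/c1.png",O)
a=hoe_to(.585,-.42,.10,16)
E
```

```text
t: 25.6
tool_pos: [0.4854, -0.1884, 0.1339]
tool_rot: [-1.813, -1.82, -0.659]
contact_force: [0.5, 0.3, -2.1]
t: 26.22
tool_pos: [0.4846, -0.1614, 0.2096]
tool_rot: [-1.81, -1.82, -0.658]
contact_force: [0.7, -1.1, -2.5]
t: 26.48
tool_pos: [0.4849, -0.1626, 0.2603]
tool_rot: [-1.811, -1.82, -0.658]
contact_force: [1.0, -0.5, -2.6]
[ 0.484 -0.095  0.132] [ 0.077 -0.023 90.298] [-0.739  0.006  1.722  0.52   1.887 -0.7  ]
12 x [-0.793, 0.001, 0.95, -0.536, 0.541, -0.329]
```

View pics/c1.png

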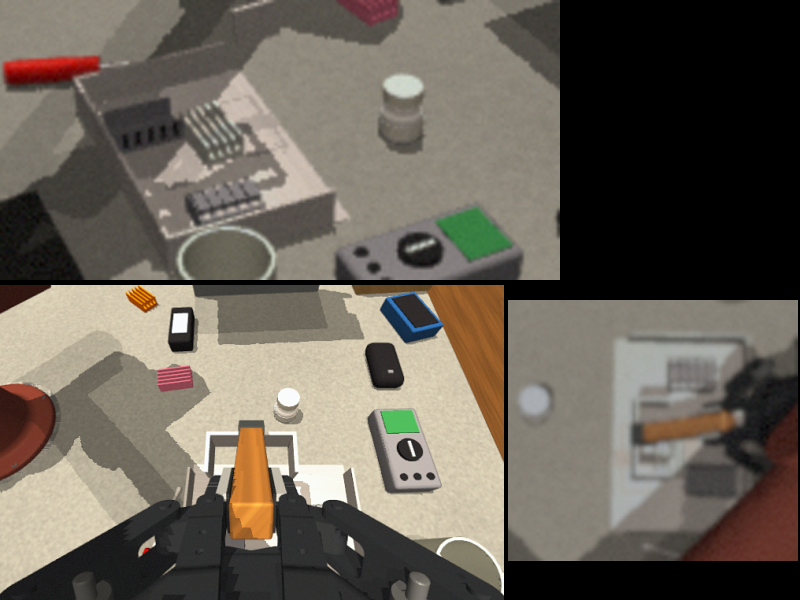

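All three scraps lie in the pan: in the scene panel, duct at (150,130), sink at (212,130), strip at (225,200); the tub is in place. Verify numerically and carry the hoe back.

```bash

python3 - <<'E'
from h import *
s=cam("scene")
print(ray(s,[(215+x/2.8,180+y/2.8) for x,y in((182,112),(218,162),(243,148),(205,103))],.025).round(3).tolist())
E
python3 -m jog '[[-0.79,0,0.95,-0.54,0.54,-0.33,-1],[-0.79,0,0.95,-0.54,0.54,-0.33,-1],[-0.79,0,0.95,-0.54,0.54,-0.33,-1],[-0.79,0,0.95,-0.54,0.54,-0.33,-1],[-0.79,0,0.95,-0.54,0.54,-0.33,-1]]' | sed -n '1,2p'
python3 -m jog '[[-0.79,0,0.95,-0.54,0.54,-0.33,-1],[-0.79,0,0.95,-0.54,0.54,-0.33,-1],[-0.79,0,0.95,-0.54,0.54,-0.33,-1],[-0.79,0,0.95,-0.54,0.54,-0.33,-1]]' | sed -n '1,2p'
python3 - <<'E'
from h import *
np.set_printoptions(precision=3,suppress=True)
p,e,o=hoe_now();print(p,e,o["q"])
a=hoe_to(.585,-.42,.08,16)
a=hoe_to(.585,-.42,.012,16,start=a)
E
```

```text
[[0.467, -0.16, 0.025], [0.556, -0.158, 0.025], [0.545, -0.128, 0.025], [0.462, -0.134, 0.025]]
t: 27.3
tool_pos: [0.5434, -0.2714, 0.2425]
t: 27.8
tool_pos: [0.5444, -0.3697, 0.2307]
[ 0.599 -0.331  0.102] [ 0.501  0.192 34.448] [-0.991  0.083  1.692  0.702  1.435 -0.143]
3 x [-0.814, 0.018, 0.922, -0.619, 0.551, -0.192]
2 x [0.0, 0.0, 0.0, -0.728, 0.0, 0.868]
```

```bash

python3 -m jog '[[-0.81,0.02,0.92,-0.62,0.55,-0.19,-1],[-0.81,0.02,0.92,-0.62,0.55,-0.19,-1],[-0.81,0.02,0.92,-0.62,0.55,-0.19,-1],[0,0,0,0,0,0,-1]]' | sed -n '1,2p'
python3 -m jog '[[0,0,0,-0.48,0,0.58,-1],[0,0,0,-0.48,0,0.58,-1],[0,0,0,-0.48,0,0.58,-1],[0,0,0,0,0,0,-1]]' | sed -n '1,4p'
python3 - <<'E'
from h import *
np.set_printoptions(precision=3,suppress=True)
p,e,o=hoe_now();print(p,e,o["q"])
a=hoe_to(.585,-.42,.005,16)
a=hoe_to(.585,-.42,.0035,16)
E
```

```text
t: 28.3
tool_pos: [0.5201, -0.4375, 0.2073]
t: 28.8
tool_pos: [0.5216, -0.4363, 0.1384]
tool_rot: [-2.833, -0.404, -1.031]
contact_force: [-0.0, 0.6, -2.9]
[ 0.586 -0.417  0.011] [ 0.188 -0.032 16.317] [-1.073  0.141  1.796  0.756  1.161 -0.084]
1 x [-0.07, -0.006, 0.024, -0.159, 0.062, 0.105]
1 x [-0.07, -0.006, 0.024, -0.191, 0.062, 0.143]
```

```bash

python3 -m jog '[[0,0,0,-0.08,0,0.1,-1],[0,0,0,-0.06,0,0.07,-1],[0,0,0,0,0,0,-1]]' | sed -n '1,4p'
python3 -c "
from h import *
print(hoe_now()[:2])"
python3 -m jog '[[0,0,0,-0.02,0,0.025,-1],[0,0,0,0,0,0,-1]]' | sed -n '1,4p'
python3 -c "
from h import *
print(hoe_now()[:2])"
```

```text
t: 29.18
tool_pos: [0.5227, -0.4388, 0.1369]
tool_rot: [-2.837, -0.408, -1.038]
contact_force: [0.5, 0.3, -2.2]
(array([ 0.58753643, -0.42046511,  0.00906342]), array([-0.25549986, -0.14679199, 16.26171975]))
t: 29.42
tool_pos: [0.5226, -0.4386, 0.1356]
tool_rot: [-2.837, -0.407, -1.037]
contact_force: [-0.8, -0.4, -2.3]
(array([ 0.58740295, -0.42022866,  0.00776954]), array([-0.22402783, -0.13815097, 16.25637313]))
```

```bash

for i in 1; do python3 -m jog '[[0,0,0,-0.05,0,0.06,-1],[0,0,0,0,0,0,-1]]' | sed -n '2,4p'
python3 -m jog '[[0,0,0,-0.03,0,0.035,-1],[0,0,0,0,0,0,-1]]' | sed -n '2,4p'
python3 -m jog '[[0,0,0,-0.03,0,0.035,-1],[0,0,0,0,0,0,-1]]' | sed -n '2,4p'; done
python3 -c "
from h import *
print(hoe_now()[:2])"
```

```text
tool_pos: [0.5225, -0.4383, 0.1326]
tool_rot: [-2.837, -0.407, -1.037]
contact_force: [-1.2, -0.0, -2.8]
tool_pos: [0.5225, -0.4384, 0.1314]
tool_rot: [-2.837, -0.407, -1.037]
contact_force: [0.1, -1.3, -2.6]
tool_pos: [0.5225, -0.4384, 0.13]
tool_rot: [-2.837, -0.407, -1.037]
contact_force: [-0.5, -0.8, -2.4]
(array([ 0.5872839 , -0.41997404,  0.00219816]), array([-0.18627094, -0.12803278, 16.26095247]))
```

```bash

python3 -m jog '[[0,0,0,-0.02,0,0.025,-1],[0,0,0,0,0,0,-1]]' | sed -n '2,4p'
python3 -m jog '[[0,0,0,-0.02,0,0.025,-1],[0,0,0,0,0,0,-1]]' | sed -n '2,4p'
python3 -c "
from h import *
print(hoe_now()[:2])"
```

```text
tool_pos: [0.5225, -0.4385, 0.1291]
tool_rot: [-2.837, -0.407, -1.037]
contact_force: [-0.3, -0.5, -2.1]
tool_pos: [0.5226, -0.4385, 0.1282]
tool_rot: [-2.837, -0.407, -1.037]
contact_force: [-0.4, 0.7, -2.4]
(array([ 5.87365032e-01, -4.20002886e-01,  3.38529556e-04]), array([-0.19060783, -0.13034939, 16.26010258]))
```

```bash

python3 -m jog '[[0,0,0,-0.025,0,0.03,-1],[0,0,0,0,0,0,-1]]' | sed -n '2,4p'
python3 -m jog '[[0,0,0,-0.025,0,0.03,-1],[0,0,0,0,0,0,-1]]' | sed -n '2,4p'
python3 -c "
from h import *
p,e,o=hoe_now();print(p,e,o['wrist_torque'],o['opening'],o['grip_force'])"
```

```text
tool_pos: [0.5227, -0.4387, 0.1274]
tool_rot: [-2.837, -0.407, -1.038]
contact_force: [0.5, -0.3, -2.5]
tool_pos: [0.5228, -0.4389, 0.127]
tool_rot: [-2.837, -0.408, -1.039]
contact_force: [-2.3, -0.6, 3.7]
[ 0.58778279 -0.42046799 -0.0007514 ] [-0.23901921 -0.18430764 16.26456682] [0.29253035 0.54207771 0.21143984] 0.020506780391585627 99.87536430358887
```

Contact felt (+6 N change). Release and back off along the handle.

```bash

python3 -m jog '[[0,0,0,0,0,0,-0.3],[0,0,0,0,0,0,0],[0,0,0,0,0,0,0.3],[0,0,0,0,0,0,0.3],[0,0,0,0,0,0,0.3]]' | sed -n '2,6p'
python3 -m jog '[[0,0,0,0,0,-0.2,0.3],[0,0,0,0,0,-0.5,0.3],[0,0,0,0,0,-0.8,0.3],[0,0,0,0,0,-0.8,0.3],[0,0,0,0,0,-0.8,0.3]]' | sed -n '2,6p'
python3 -m jog '[[0,0,0,0,0,-0.8,0.3],[0,0,0,0,0,-0.8,0.3],[0,0,0,0,0,0,0.3]]' | sed -n '1,6p'
python3 - <<'E'
from h import *
np.set_printoptions(precision=1,suppress=True)
pos=np.array([.587,-.42,.003]); Y=R.from_euler('z',16.2,degrees=True)
pts=pos+Y.apply([[-.093,0,.156],[0,0,.055],[-.05,0,.105]])
for n in("wrist","scene"):
    d=cam(n); I=cv2.cvtColor(np.ascontiguousarray(d["img"]),cv2.COLOR_RGB2HSV)
    print(n,proj(d,pts).tolist())
    m=((I[...,0]>5)&(I[...,0]<20)&(I[...,1]>140)&(I[...,2]>60)).astype(np.uint8)
    k,l,st,c=cv2.connectedComponentsWithStats(m)
    for i in range(1,k):
        if st[i,4]>60: print(st[i],c[i])
E
```

```text
tool_pos: [0.5226, -0.4385, 0.1259]
tool_rot: [-2.837, -0.407, -1.037]
contact_force: [0.0, -0.0, 0.7]
opening: 0.0553
grip_force: 0.0
tool_pos: [0.4641, -0.4556, 0.1988]
tool_rot: [-2.838, -0.407, -1.038]
contact_force: [0.7, -1.0, 0.3]
opening: 0.0554
grip_force: 0.0
t: 32.8
tool_pos: [0.4347, -0.4653, 0.2368]
tool_rot: [-2.841, -0.407, -1.041]
contact_force: [0.6, -0.4, -0.3]
opening: 0.0553
grip_force: 0.0
wrist [[315.7543732932989, 195.98607344960328], [315.9500732891636, 162.00284327194782], [315.8622222760695, 178.73803740403054]]
[  270     0   370   111 15641] [529.9  33. ]
[ 305  153   26   44 1046] [317.4 175.8]
[ 596  212   44  174 5780] [621.2 292.7]
scene [[172.10251551819525, 210.31510291671836], [196.65087897016866, 261.7762126308338], [183.67122135409724, 235.50229646795242]]
[474   0  29  14 189] [489.2   5. ]
[ 508    0  132   68 1806] [597.5  30.9]
[  28   11   82  111 6162] [64.7 63.4]
[385 142  15  15 154] [392.  149.3]
[628 158  12  25  74] [634.7 169.3]
[ 507  178  133   99 7047] [572.9 225.9]
[170 212  29  49 517] [183.7 235.5]
[616 256  24  39 299] [632.9 277.3]
[ 25 358  20  42 709] [ 34.8 379.2]
```

The handle centroid matches the upright prediction in both cameras (scene 183.7, 235.5 exactly), so I'm handing in.

```bash
python3 -c "
from station import finish_job
print(finish_job())"
```

```text
the job is handed in; nothing more can be done
None
```

I swept all three scraps into the dustpan, stood the hoe back upright on its mat with the gripper clear of it, and handed the job in at about 33 s; no verdict came back.

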